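# Set ice finials along a sill in order of height

## Robot

A 6-joint arm with a two-finger parallel gripper is mounted at the origin on the work surface. World frame = base frame: x ahead of the robot, y to its left, z up, the work surface at z = 0. Lengths are in m, angles in rad, forces in N, time in s.
With the tool pointing down it reaches from about 0.3 to 0.775 m from the base axis. Payload 14.6 kg.
Tool frame: the origin (TCP) lies at the very end of the fingers, on their centre line; the grasp point (between the pads) lies 19 mm behind it; z points along the fingers, y is the line along which they close (so a half turn about z gives the same grasp; the last joint's range is limited). The gripper opens to 94 mm and grips with 3 to 60 N. Pads are 16 mm wide; open, the fingers measure 119 mm over their backs; the gripper's body (75 mm by 177 mm) begins 78 mm behind the grasp point.
Start: joints at [1.153, 0.3, 1.521, -0, 1.321, -0.067], TCP at [0.189, 0.516, 0.205] pointing down, gripper open.
Joint ranges: [-3.03, 3.03], [-0.79, 2.21], [0.23, 2.52], [-1.04, 4.18], [0, 3.07], [-2.55, 2.55]. Speed limits (rad/s): [2.22, 2.22, 2.57, 3.14, 3.14, 3.14].

## Interface

Orientations are given as [roll, pitch, yaw] about the fixed x, y, z axes, in that order (R = Rz(yaw) Ry(pitch) Rx(roll)).
In Python, from station import ctrl gives the robot as it stands.
- The arm moves only by the tool carry_out, never from a script. Its argument "motion" is text: rows parted by semicolons, each of 7 numbers parted by spaces: the shift along the world's x, y, z in m, then the turn, a rotation vector about the world's x, y, z in degrees, then the closure in counts, from 0 (fully open) to 255 (shut). In form: dx dy dz wx wy wz hand; .... A call has 1 to 20 rows; each row shifts and turns the commanded pose from where the row before left it; what a row does not reach is not made up. A row lasts 1/12 s, in which the tool goes at most 41.7 mm and 7.16 degrees, less where a joint would pass 70% of its speed; a pose out of reach is approached as far as the arm can. A call is refused whole if a number of a shift passes 0.0417 or a number of a turn 7.16, either way. A call with a gripper value outside its range is refused whole. The fingers move at their own pace and stop on an object; "grip_force" is the grip in N (left out, the last holds). Time passes only in rows, so rows that do not move let the fingers close. It gives the time, the measured TCP pose, the force, the opening and the grip force at its end, in the units of the state.
- ctrl.get_obs(): the state, without advancing time (a new reading comes with each control period).
- ctrl.camera(name): name is "side" or "top"; returns a dict with "pixels" (480x640x3 uint8, red, green, blue), "range_z" (480x640 float32, m along the optical axis (not along the pixel's ray), 0 where there is no reading), "K" (3x3 intrinsics, pixels), "position" and "attitude" of the camera in the world. Camera axes: x right, y up, looking along -z (the intrinsics and any distortion apply to the point x, -y, -z); pixel columns grow to the right and rows downward; lengths in m; the calibration is good to about 2 mm. A picture is of the moment at which its call begins.
- ctrl.hand_in(): hands the job in; it is judged then, once.
The state is a dict: "time_s": time; "qpos": joint angles; "joint_vel": joint speeds; "tau": joint torques, N m; "ee_pos": TCP position; "eef_rot": TCP orientation; "force": force on the tool from outside, world axes, zero at the start; "moment": the same for the moment, N m; "grip_width": finger opening in m; "grip_force": force on a finger pad.
Only numpy, scipy, OpenCV 4.12 (cv2) and the standard library are available. Lean on these libraries where they do the work, as an engineer would, in place of code of your own. Each camera call takes 0.05 s, during which the arm holds its last target. There are 200 camera calls.

## Task

Stand the four frosted-ice finials upright on the four black footings of the ice sill, one centred on each, in order of height: the tallest on the footing next to the pointed pinnacle, stepping down to the shortest at the far end. Set each one down gently, without dropping it or knocking any over, let go of them all, and leave the drink bottle where it stands.

Things in the scene. Friction and masses are not known exactly. Their poses are not given: they have to be found in the camera images.
- finial_p_center (a point): Centre (half-way up, on the axis) of a loose turned finial of white frosted ice, 70 mm tall, standing upright: round foot 42 mm across and 10 mm high, then (from 14 mm above the underside to 16 mm below the top) a straight round shaft 32 mm across, good to grip, and a short pointed cap. z axis up along the finial.
- finial_q_center (a point): Centre (half-way up, on the axis) of a loose turned finial of white frosted ice, 92 mm tall, standing upright: round foot 48 mm across and 10 mm high, then (from 14 mm above the underside to 16 mm below the top) a straight round shaft 37 mm across, good to grip, and a short pointed cap. z axis up along the finial.
- finial_r_center (a point): Centre (half-way up, on the axis) of a loose turned finial of white frosted ice, 114 mm tall, standing upright: round foot 54 mm across and 10 mm high, then (from 14 mm above the underside to 16 mm below the top) a straight round shaft 42 mm across, good to grip, and a short pointed cap. z axis up along the finial.
- finial_s_center (a point): Centre (half-way up, on the axis) of a loose turned finial of white frosted ice, 136 mm tall, standing upright: round foot 60 mm across and 10 mm high, then (from 14 mm above the underside to 16 mm below the top) a straight round shaft 47 mm across, good to grip, and a short pointed cap. z axis up along the finial.
- footing_a_top (a point): Centre of the top face of a fixed round black rubber footing, 68 mm across and 4 mm thick, on top of the long pale-blue ice sill (76 mm wide, 540 mm long, 40 mm high, so the footing's top is 44 mm above the bench). The four footings are alike, in one straight row along the sill, 90 mm apart; the letters say nothing about the order in the row.
- footing_b_top (a point): Centre of the top face of a fixed round black rubber footing, 68 mm across and 4 mm thick, on top of the long pale-blue ice sill (76 mm wide, 540 mm long, 40 mm high, so the footing's top is 44 mm above the bench). The four footings are alike, in one straight row along the sill, 90 mm apart; the letters say nothing about the order in the row.
- footing_c_top (a point): Centre of the top face of a fixed round black rubber footing, 68 mm across and 4 mm thick, on top of the long pale-blue ice sill (76 mm wide, 540 mm long, 40 mm high, so the footing's top is 44 mm above the bench). The four footings are alike, in one straight row along the sill, 90 mm apart; the letters say nothing about the order in the row.
- footing_d_top (a point): Centre of the top face of a fixed round black rubber footing, 68 mm across and 4 mm thick, on top of the long pale-blue ice sill (76 mm wide, 540 mm long, 40 mm high, so the footing's top is 44 mm above the bench). The four footings are alike, in one straight row along the sill, 90 mm apart; the letters say nothing about the order in the row.
- pinnacle: Fixed square pointed pinnacle of white ice, 50 mm wide at the foot and 125 mm tall, standing on one end of the sill in line with the footings, 100 mm from the centre of the nearest footing. Origin at the centre of its underside, z up. The other end of the sill carries only a low ice block (50 x 50 x 22 mm).
- bottle_center (a point): Centre (half-way up) of a loose pink drink bottle, 66 mm across and 190 mm tall, upright on the bench to the side. A bystander.

How it is judged:
At the end, for the whole second after the job is handed in: Each finial stands upright (within 0.1 rad) and at rest on a footing, its axis within 13 mm of the footing's centre and its foot on the rubber (height within 4 mm); counted from the pinnacle the order is 136, 114, 92, 70 mm tall (((horizontal distance between finial_p_center and footing_a_top below 0.013 m and z of finial_p_center in the frame of footing_a_top between 0.031 and 0.039 m) or (horizontal distance between finial_p_center and footing_b_top below 0.013 m and z of finial_p_center in the frame of footing_b_top between 0.031 and 0.039 m) or (horizontal distance between finial_p_center and footing_c_top below 0.013 m and z of finial_p_center in the frame of footing_c_top between 0.031 and 0.039 m) or (horizontal distance between finial_p_center and footing_d_top below 0.013 m and z of finial_p_center in the frame of footing_d_top between 0.031 and 0.039 m)) and horizontal distance between finial_p_center and pinnacle between 0.34 and 0.4 m and angle between each of finial_p_center, finial_q_center, finial_r_center, finial_s_center's own z axis and vertical below 0.1 rad and linear speed of each of finial_p, finial_q, finial_r, finial_s below 0.02 m/s and angular speed of each of finial_p, finial_q, finial_r, finial_s below 0.2 rad/s and ((horizontal distance between finial_q_center and footing_a_top below 0.013 m and z of finial_q_center in the frame of footing_a_top between 0.042 and 0.05 m) or (horizontal distance between finial_q_center and footing_b_top below 0.013 m and z of finial_q_center in the frame of footing_b_top between 0.042 and 0.05 m) or (horizontal distance between finial_q_center and footing_c_top below 0.013 m and z of finial_q_center in the frame of footing_c_top between 0.042 and 0.05 m) or (horizontal distance between finial_q_center and footing_d_top below 0.013 m and z of finial_q_center in the frame of footing_d_top between 0.042 and 0.05 m)) and horizontal distance between finial_q_center and pinnacle between 0.25 and 0.31 m and ((horizontal distance between finial_r_center and footing_a_top below 0.013 m and z of finial_r_center in the frame of footing_a_top between 0.053 and 0.061 m) or (horizontal distance between finial_r_center and footing_b_top below 0.013 m and z of finial_r_center in the frame of footing_b_top between 0.053 and 0.061 m) or (horizontal distance between finial_r_center and footing_c_top below 0.013 m and z of finial_r_center in the frame of footing_c_top between 0.053 and 0.061 m) or (horizontal distance between finial_r_center and footing_d_top below 0.013 m and z of finial_r_center in the frame of footing_d_top between 0.053 and 0.061 m)) and horizontal distance between finial_r_center and pinnacle between 0.16 and 0.22 m and ((horizontal distance between finial_s_center and footing_a_top below 0.013 m and z of finial_s_center in the frame of footing_a_top between 0.064 and 0.072 m) or (horizontal distance between finial_s_center and footing_b_top below 0.013 m and z of finial_s_center in the frame of footing_b_top between 0.064 and 0.072 m) or (horizontal distance between finial_s_center and footing_c_top below 0.013 m and z of finial_s_center in the frame of footing_c_top between 0.064 and 0.072 m) or (horizontal distance between finial_s_center and footing_d_top below 0.013 m and z of finial_s_center in the frame of footing_d_top between 0.064 and 0.072 m)) and horizontal distance between finial_s_center and pinnacle between 0.07 and 0.13 m); the robot touches nothing.
It fails at once if the 70 mm finial is dropped or knocked over (faster than 0.5 m/s while not in the gripper, a fall of about 13 mm) (linear speed of finial_p above 0.5 m/s and contact force between finial_p and the fingers below 0.1 N).
It fails at once if the 92 mm finial is dropped or knocked over (faster than 0.5 m/s while not in the gripper, a fall of about 13 mm) (linear speed of finial_q above 0.5 m/s and contact force between finial_q and the fingers below 0.1 N).
It fails at once if the 114 mm finial is dropped or knocked over (faster than 0.5 m/s while not in the gripper, a fall of about 13 mm) (linear speed of finial_r above 0.5 m/s and contact force between finial_r and the fingers below 0.1 N).
It fails at once if the 136 mm finial is dropped or knocked over (faster than 0.5 m/s while not in the gripper, a fall of about 13 mm) (linear speed of finial_s above 0.5 m/s and contact force between finial_s and the fingers below 0.1 N).
It fails at once if the drink bottle is moved by more than 30 mm (distance of bottle_center from where it was at the start of the episode above 0.03 m).
It also fails if it takes over 99 s, if anything falls off the work surface, if the arm or the gripper's body presses on something with over 40 N, if the wrist force passes 120 N, or if a joint passes its speed limit or range.

## Working session

There is one attempt and no reset: what is moved stays moved. The work goes in short steps, Python scripts to look and compute and a tool call to move; the robot and the scene stay as the last step left them, time stands still between calls to the robot, and variables do not carry over. Pictures are saved under pics/ and viewed, at most 14 in all, crops included, and the job is handed in when it is done.

Besides the shell and the picture viewer there is one more tool, called as name(argument=value, ...) on one line, values as JSON. carry_out: Moves the arm, as the interface text tells. Its arguments: {"type":"object","properties":{"motion":{"type":"string"},"grip_force":{"type":"number"}},"required":["motion"]}

```bash
mkdir -p pics
cat > h.py <<'E'
import numpy as np, cv2
from station import ctrl
def cam(n):
    c=ctrl.camera(n)
    return c
def cloud(c):
    z=c["range_z"];K=np.array(c["K"]);v,u=np.mgrid[0:480,0:640]
    P=np.stack([(u-K[0,2])/K[0,0]*z,-(v-K[1,2])/K[1,1]*z,-z],-1)
    A=np.array(c["attitude"])
    if A.shape==(3,3): R=A
    else:
        from scipy.spatial.transform import Rotation as Q
        R=Q.from_euler("xyz",A).as_matrix() if A.size==3 else Q.from_quat(A).as_matrix()
    W=P@R.T+np.array(c["position"]); W[z<=0]=np.nan
    return W
E
python3 - <<'E'
from h import *
for n in("top","side"):
    c=cam(n);cv2.imwrite(f"pics/{n}0.png",c["pixels"][...,::-1]);print(n,c.keys(),c["position"],c["attitude"],c["K"])
    W=cloud(c); np.save(n,W); print(np.nanpercentile(W.reshape(-1,3),[1,50,99],axis=0).round(3), np.isnan(W[...,0]).mean())
print(ctrl.get_obs())
E
```

```text
top dict_keys(['pixels', 'range_z', 'K', 'position', 'attitude']) [0.31268623 0.06638078 1.09278103] [ 0.24197064 -0.00408856 -1.43137053] [[467.18731913   0.         327.49704332]
 [  0.         467.18731913 229.38589775]
 [  0.           0.           1.        ]]
[[ 3.700e-02 -9.950e-01 -7.580e-01]
 [ 5.620e-01  1.190e-01 -1.000e-03]
 [ 1.728e+00  1.565e+00  5.640e-01]] 0.00400390625
side dict_keys(['pixels', 'range_z', 'K', 'position', 'attitude']) [ 0.00552243 -0.41256562  0.71341482] [ 0.8871547  -0.013804   -0.80968945] [[543.07763637   0.         321.39467124]
 [  0.         543.07763637 238.65160063]
 [  0.           0.           1.        ]]
[[ 2.400e-02 -4.210e-01 -6.640e-01]
 [ 6.600e-01  1.680e-01 -1.000e-03]
 [ 1.733e+00  1.979e+00  3.030e-01]] 0.003981119791666667
{'time_s': 0.1, 'qpos': array([ 1.15339460e+00,  3.00393609e-01,  1.52153118e+00,  1.92598151e-05,
        1.32068822e+00, -6.65697287e-02]), 'joint_vel': array([ 0.00037461, -0.00201867, -0.00323986,  0.00070949,  0.00092317,
       -0.00160866]), 'tau': array([ 2.05116262e-04, -5.32647979e+01, -3.53282762e+01,  7.08649191e-02,
        2.35559035e-02, -8.70097551e-05]), 'ee_pos': array([0.18890949, 0.51628685, 0.20494994]), 'eef_rot': array([-3.14057580e+00, -8.64890464e-05,  2.79075583e+00]), 'force': array([ 0.26975942, -0.32639302, -0.03483756]), 'moment': array([-0.00084833,  0.00750891,  0.07042606]), 'grip_force': 0.0, 'grip_width': 0.09401557023501013}
```

View pics/top0.png

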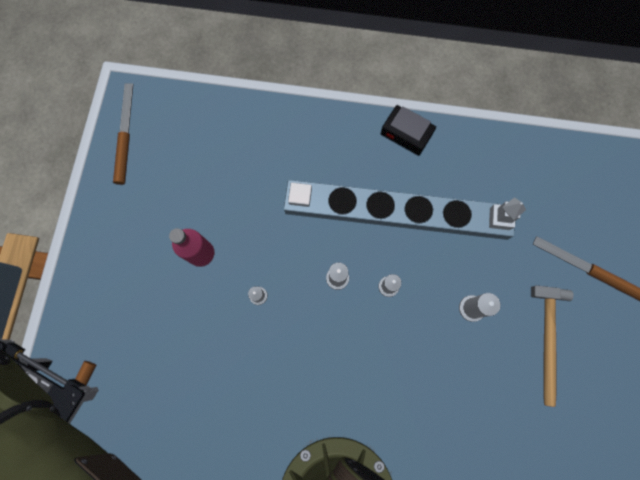

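View pics/side0.png

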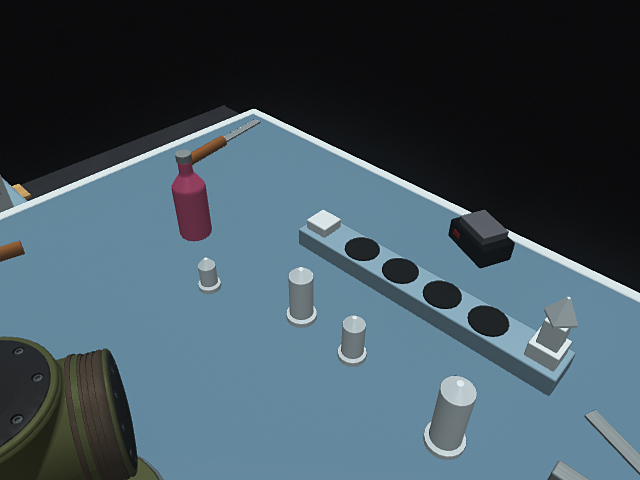

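The top view shows footings at (343,200), (380,205), (419,209) and (457,213), with the pinnacle at (508,213). The finials are 70 mm at (257,295), 114 mm at (338,275), 92 mm at (391,286) and 136 mm at (480,305). The bottle is at (190,247). The side view confirms the height order: (208,275), (301,295), (353,340) and (450,415).

Run:
```python
from h import *
from scipy.optimize import least_squares
T=np.load("top.npy");S=np.load("side.npy")
im=cv2.imread("pics/top0.png")
out={}
for n,(u,v),r,h in[("P",(257,295),.016,.070),("R",(338,275),.021,.114),("Q",(391,286),.0185,.092),("S",(480,305),.0235,.136)]:
    g=T[v,u,:2]
    for nm,W in(("top",T),("side",S)):
        A=W.reshape(-1,3);A=A[~np.isnan(A[:,0])]
        B=A[(np.hypot(*(A[:,:2]-g).T)<.06)&(A[:,2]>.018)&(A[:,2]<h-.019)]
        C=A[(np.hypot(*(A[:,:2]-g).T)<.06)&(A[:,2]>.005)]
        c0=C[:,:2].mean(0)
        f=least_squares(lambda p:np.hypot(*(B[:,:2]-p).T)-r,c0,loss="soft_l1",f_scale=.002)
        tip=C[C[:,2]>C[:,2].max()-.004]
        print(n,nm,len(B),f.x.round(4),"rms",np.sqrt(np.mean(f.fun**2)).round(4),"tip",tip.mean(0).round(4),"zmax",C[:,2].max().round(4))
for nm,W in(("top",T),("side",S)):
    img=cv2.imread(f"pics/{nm}0.png")
    m=((img.max(2)<45)&(W[...,2]>.035)&(W[...,2]<.055)).astype(np.uint8)
    k,l,st,ce=cv2.connectedComponentsWithStats(m)
    for i in range(1,k):
        if st[i,4]>200:
            p=W[l==i]; (e,ax,_)=cv2.fitEllipse(max(cv2.findContours((l==i).astype(np.uint8),0,1)[0],key=len)); print(nm,"foot",e,p.mean(0).round(4),cv2.minEnclosingCircle(p[:,:2].astype(np.float32))[0])
    hsv=cv2.cvtColor(img,cv2.COLOR_BGR2HSV)
    b=W[(hsv[...,0]>160)&(hsv[...,1]>120)&(W[...,2]>.03)&(W[...,2]<.25)];print("bottle",np.median(b,0).round(3))
print("pinn",T[213,508],T[217,500])
```

```text
P top 32 [0.4004 0.2372] rms 0.0005 tip [0.3997 0.2356 0.0713] zmax 0.0734
P side 232 [0.3985 0.2373] rms 0.0011 tip [0.398  0.2347 0.0681] zmax 0.0703
R top 78 [0.4672 0.0607] rms 0.0003 tip [0.4651 0.0603 0.1154] zmax 0.1181
R side 783 [0.4651 0.0611] rms 0.0009 tip [0.4632 0.0597 0.1127] zmax 0.1152
Q top 69 [ 0.4643 -0.0602] rms 0.0004 tip [ 0.463  -0.0596  0.0924] zmax 0.0949
Q side 525 [ 0.4622 -0.0598] rms 0.0009 tip [ 0.4606 -0.0615  0.0911] zmax 0.0931
S top 294 [ 0.4406 -0.2564] rms 0.0005 tip [ 0.44   -0.2556  0.1368] zmax 0.1393
S side 1539 [ 0.4386 -0.2559] rms 0.0006 tip [ 0.4369 -0.2566  0.1345] zmax 0.1368
top foot (409.1502380371094, 126.55065155029297) [ 0.8368 -0.0613  0.0444] (0.8513209223747253, -0.06255364418029785)
top foot (342.07177734375, 200.29957580566406) [0.6441 0.074  0.044 ] (0.6443831920623779, 0.07431477308273315)
top foot (380.15374755859375, 204.68223571777344) [ 0.646  -0.0158  0.0441] (0.64580237865448, -0.015676701441407204)
top foot (418.49163818359375, 209.10304260253906) [ 0.6479 -0.1058  0.044 ] (0.6474012136459351, -0.10595548152923584)
top
[... 364 characters left out ...]
31)
side foot (482.0789489746094, 232.29588317871094) [ 0.8266 -0.0795  0.0425] (0.8490993976593018, -0.06405510753393173)
side foot (361.6614990234375, 248.9767608642578) [0.6391 0.0719 0.0432] (0.6409096121788025, 0.07323222607374191)
side foot (399.73089599609375, 270.7182312011719) [ 0.6409 -0.0177  0.0434] (0.6424943804740906, -0.017585529014468193)
side foot (441.5924377441406, 294.5725402832031) [ 0.6429 -0.1073  0.0434] (0.6450594663619995, -0.10735034197568893)
side foot (487.8503112792969, 320.9105529785156) [ 0.6449 -0.1971  0.0435] (0.6462470889091492, -0.19666384160518646)
bottle [0.466 0.368 0.1  ]
pinn [ 0.63959916 -0.28387006  0.1270018 ] [ 0.64000107 -0.27969631  0.09099946]
```

carry_out(motion="0 0 0.03 0 0 0 0; 0.0175 -0.0233 0 0 0 -5.825 0; 0.0175 -0.0233 0 0 0 -5.825 0; 0.0175 -0.0233 0 0 0 -5.825 0; 0.0175 -0.0233 0 0 0 -5.825 0; 0.0175 -0.0233 0 0 0 -5.825 0; 0.0175 -0.0233 0 0 0 -5.825 0; 0.0175 -0.0233 0 0 0 -5.825 0; 0.0175 -0.0233 0 0 0 -5.825 0; 0.0175 -0.0233 0 0 0 -5.825 0; 0.0175 -0.0233 0 0 0 -5.825 0; 0.0175 -0.0233 0 0 0 -5.825 0; 0.0175 -0.0233 0 0 0 -5.825 0; 0 0 0 0 0 0 0; 0 0 0 0 0 0 0", grip_force=15)

```text
time_s: 1.35
ee_pos: [0.3994, 0.2361, 0.2352]
eef_rot: [-3.141, 0.0, 1.569]
force: [-0.2, 0.4, -0.2]
grip_width: 0.0937
grip_force: 0.0
```

carry_out(motion="0 0.001 -0.03 0 0 0 0; 0 0 -0.03 0 0 0 0; 0 0 -0.03 0 0 0 0; 0 0 -0.03 0 0 0 0; 0 0 -0.03 0 0 0 0; 0 0 -0.03 0 0 0 0; 0 0 -0.02 0 0 0 0; 0 0 -0.012 0 0 0 0; 0 0 -0.005 0 0 0 0; 0 0 0 0 0 0 0; 0 0 0 0 0 0 120; 0 0 0 0 0 0 200; 0 0 0 0 0 0 255; 0 0 0 0 0 0 255; 0 0 0 0 0 0 255; 0 0 0 0 0 0 255; 0 0 0 0 0 0 255; 0 0 0 0 0 0 255", grip_force=25)

```text
time_s: 2.85
ee_pos: [0.399, 0.2379, 0.0185]
eef_rot: [3.142, -0.0, 1.571]
force: [0.6, -0.4, 0.1]
grip_width: 0.0441
grip_force: 0.0
```

carry_out(motion="0 0 0 0 0 0 255; 0 0 0 0 0 0 255; 0 0 0 0 0 0 255; 0 0 0 0 0 0 255; 0 0 0 0 0 0 255; 0 0 0 0 0 0 255; 0 0 0 0 0 0 255; 0 0 0.005 0 0 0 255; 0 0 0.01 0 0 0 255; 0 0 0 0 0 0 255")

```text
time_s: 3.68
ee_pos: [0.3998, 0.2383, 0.0353]
eef_rot: [3.139, -0.001, 1.571]
force: [0.1, -0.5, -0.8]
grip_width: 0.0314
grip_force: 25.0
```

carry_out(motion="0 0 0.025 0 0 0 255; 0 0 0.03 0 0 0 255; 0 0 0.03 0 0 0 255; 0 0 0.015 0 0 0 255; 0.01 -0.007 0 0 0 0 255; 0.02 -0.0136 0 0 0 0 255; 0.024 -0.0163 0 0 0 0 255; 0.024 -0.0163 0 0 0 0 255; 0.024 -0.0163 0 0 0 0 255; 0.024 -0.0163 0 0 0 0 255; 0.024 -0.0163 0 0 0 0 255; 0.024 -0.0163 0 0 0 0 255; 0.024 -0.0163 0 0 0 0 255; 0.02 -0.0136 0 0 0 0 255; 0.016 -0.0109 0 0 0 0 255; 0.008 -0.0054 0 0 0 0 255; 0 0 0 0 0 0 255; 0 0 0 0 0 0 255")

```text
time_s: 5.18
ee_pos: [0.6405, 0.0732, 0.1325]
eef_rot: [-3.14, -0.0, 1.57]
force: [0.1, 0.6, -1.2]
grip_width: 0.0312
grip_force: 25.0
```

```bash
cat > m.py <<'E'
import sys
from h import *
from scipy.optimize import least_squares
R={"P":(.016,.07),"Q":(.0185,.092),"R":(.021,.114),"S":(.0235,.136)}
def held(n,drop,nm="side"):
    "fit axis of held finial; drop = finial underside below TCP"
    o=ctrl.get_obs();t=np.array(o["ee_pos"]);r,h=R[n];c=cam(nm);W=cloud(c);A=W.reshape(-1,3)
    px=c["pixels"].reshape(-1,3).astype(int);ok=~np.isnan(A[:,0])
    b=t[2]-drop
    near=ok&(np.hypot(A[:,0]-t[0],A[:,1]-t[1])<r*1.6)
    B=A[near&(A[:,2]>b+.014)&(A[:,2]<t[2]-.003)]
    if len(B)>20:
        f=least_squares(lambda p:np.hypot(*(B[:,:2]-p).T)-r,t[:2],loss="soft_l1",f_scale=.001)
        print(nm,"axis",f.x.round(4),"n",len(B),"rms",np.sqrt(np.mean(f.fun**2)).round(4))
    N=A[near&(A[:,2]<t[2])];print(nm,"zmin",np.percentile(N[N[:,2]>b-.03,2],2).round(4),"expect",b.round(4),"tcp",t.round(4))
    cv2.imwrite(f"pics/{nm}_{n}_{o['time_s']:.1f}.png",c["pixels"][...,::-1])
if __name__=="__main__":
    held(sys.argv[1],float(sys.argv[2]));held(sys.argv[1],float(sys.argv[2]),"top")
E
python3 m.py P .0185; ls pics
```

```text
side zmin 0.1137 expect 0.114 tcp [0.6405 0.0732 0.1325]
side0.png
side_P_5.2.png
top0.pngTraceback (most recent call last):
  File "m.py", line 18, in <module>
    held(sys.argv[1],float(sys.argv[2]));held(sys.argv[1],float(sys.argv[2]),"top")
                                         ~~~~^^^^^^^^^^^^^^^^^^^^^^^^^^^^^^^^^^^^^^
  File "m.py", line 15, in held
    N=A[near&(A[:,2]<t[2])];print(nm,"zmin",np.percentile(N[N[:,2]>b-.03,2],2).round(4),"expect",b.round(4),"tcp",t.round(4))
                                            ~~~~~~~~~~~~~^^^^^^^^^^^^^^^^^^^^^
    return _quantile_unchecked(
        a, q, axis, out, overwrite_input, method, keepdims, weights)
    return _ureduce(a,
                    func=_quantile_ureduce_func,
    ...<5 lines>...
                    overwrite_input=overwrite_input,
                    method=method)
    r = func(a, **kwargs)
    result = _quantile(arr,
                       quantiles=q,
    ...<2 lines>...
                       out=out,
                       weights=wgt)
    slices_having_nans = np.isnan(arr[-1, ...])
                                  ~~~^^^^^^^^^
IndexError: index -1 is out of bounds for axis 0 with size 0
```

carry_out(motion="0.0015 0 -0.01 0 0 0 255; 0 0 -0.02 0 0 0 255; 0 0 -0.015 0 0 0 255; 0 0 -0.01 0 0 0 255; 0 0 -0.005 0 0 0 255; 0 0 -0.003 0 0 0 255; 0 0 -0.002 0 0 0 255; 0 0 -0.001 0 0 0 255; 0 0 -0.001 0 0 0 255; 0 0 0 0 0 0 255; 0 0 0 0 0 0 255; 0 0 0 0 0 0 255")

```text
time_s: 6.28
ee_pos: [0.6426, 0.0733, 0.0667]
eef_rot: [3.141, -0.0, 1.571]
force: [-0.4, 0.5, 0.2]
grip_width: 0.0312
grip_force: 25.0
```

carry_out(motion="0 0 -0.001 0 0 0 255; 0 0 -0.001 0 0 0 255; 0 0 -0.001 0 0 0 255; 0 0 0 0 0 0 255; 0 0 0 0 0 0 255")

```text
time_s: 6.7
ee_pos: [0.6425, 0.0733, 0.0633]
eef_rot: [-3.141, -0.0, 1.571]
force: [0.2, -0.5, -1.6]
grip_width: 0.0314
grip_force: 25.0
```

carry_out(motion="0 0 -0.001 0 0 0 255; 0 0 0 0 0 0 255; 0 0 0 0 0 0 255; 0 0 0 0 0 0 255")

```text
time_s: 7.03
ee_pos: [0.6426, 0.0733, 0.0625]
eef_rot: [3.141, -0.0, 1.571]
force: [-0.1, 0.2, 0.8]
grip_width: 0.0317
grip_force: 25.0
```

```bash
python3 -c "
from h import *
print(ctrl.get_obs()['force'],ctrl.get_obs()['ee_pos'])"
```

```text
[-0.0950824   0.23325758  0.76996802] [0.64256058 0.07329122 0.0625038 ]
```

carry_out(motion="0 0 -0.001 0 0 0 255; 0 0 0 0 0 0 255; 0 0 0 0 0 0 160; 0 0 0 0 0 0 120; 0 0 0 0 0 0 60; 0 0 0 0 0 0 0; 0 0 0 0 0 0 0; 0 0 0 0 0 0 0; 0 0 0 0 0 0 0; 0 0 0 0 0 0 0; 0 0 0 0 0 0 0; 0 0 0 0 0 0 0; 0 0 0.01 0 0 0 0; 0 0 0.02 0 0 0 0; 0 0 0.03 0 0 0 0; 0 0 0.03 0 0 0 0; 0 0 0.03 0 0 0 0; 0 0 0.02 0 0 0 0")

```text
time_s: 8.53
ee_pos: [0.643, 0.0733, 0.2057]
eef_rot: [3.138, -0.0, 1.571]
force: [0.3, 0.1, 0.3]
grip_width: 0.0938
grip_force: 0.0
```

carry_out(motion="-0.0224 -0.0167 0 0 0 0 0; -0.0224 -0.0167 0 0 0 0 0; -0.0224 -0.0167 0 0 0 0 0; -0.0224 -0.0167 0 0 0 0 0; -0.0224 -0.0167 0 0 0 0 0; -0.0224 -0.0167 0 0 0 0 0; -0.0224 -0.0167 0 0 0 0 0; -0.0224 -0.0167 0 0 0 0 0; 0 0 0 0 0 0 0; 0 0 0 0 0 0 0; 0 0 -0.02 0 0 0 0; 0 0 -0.03 0 0 0 0; 0 0 -0.03 0 0 0 0; 0 0 -0.03 0 0 0 0; 0 0 -0.03 0 0 0 0; 0 0 -0.02 0 0 0 0; 0 0 -0.012 0 0 0 0; 0 0 -0.005 0 0 0 0; 0 0 0 0 0 0 80; 0 0 0 0 0 0 150")

```text
time_s: 10.2
ee_pos: [0.464, -0.0601, 0.025]
eef_rot: [3.141, 0.0, 1.571]
force: [0.6, 0.6, 0.1]
grip_width: 0.0841
grip_force: 0.0
```

```bash
cat > p.py <<'E'
import sys
from h import *
from scipy.optimize import least_squares
# measure finials standing on footings: name x y
Rr={"P":(.016,.07),"Q":(.0185,.092),"R":(.021,.114),"S":(.0235,.136)}
F={"P":(.6421,.0733),"Q":(.6437,-.0166),"R":(.6455,-.1066),"S":(.6474,-.1963)}
C={n:cloud(cam(n)).reshape(-1,3) for n in("side","top")}
for n in sys.argv[1]:
    r,h=Rr[n]
    for nm,A in C.items():
        A=A[~np.isnan(A[:,0])];N=A[np.hypot(*(A[:,:2]-F[n]).T)<.033]
        B=N[(N[:,2]>.062)&(N[:,2]<.044+h-.019)]
        f=least_squares(lambda p:np.hypot(*(B[:,:2]-p).T)-r,F[n],loss="soft_l1",f_scale=.001)
        print(n,nm,len(B),"off",(f.x-F[n]).round(4),"top",N[:,2].max().round(4),"exp",.044+h)
E
python3 p.py P
```

```text
Traceback (most recent call last):
  File "p.py", line 14, in <module>
    print(n,nm,len(B),"off",(f.x-F[n]).round(4),"top",N[:,2].max().round(4),"exp",.044+h)
                                                      ~~~~~~~~~~^^
ValueError: zero-size array to reduction operation maximum which has no identity
```

carry_out(motion="0 0 0 0 0 0 255; 0 0 0 0 0 0 255; 0 0 0 0 0 0 255; 0 0 0 0 0 0 255; 0 0 0 0 0 0 255; 0 0 0 0 0 0 255; 0 0 0 0 0 0 255; 0 0 0 0 0 0 255; 0 0 0 0 0 0 255; 0 0 0 0 0 0 255; 0 0 0 0 0 0 255; 0 0 0 0 0 0 255; 0 0 0 0 0 0 255; 0 0 0 0 0 0 255")

```text
time_s: 11.47
ee_pos: [0.4633, -0.0603, 0.0245]
eef_rot: [-3.142, 0.0, 1.571]
force: [-2.2, -0.2, 4.2]
grip_width: 0.0362
grip_force: 25.0
```

carry_out(motion="0 0 0.01 0 0 0 255; 0 0 0.02 0 0 0 255; 0 0 0.03 0 0 0 255; 0 0 0.03 0 0 0 255; 0 0 0.02 0 0 0 255; 0.01 0.0024 0 0 0 0 255; 0.02 0.0048 0 0 0 0 255; 0.025 0.0061 0 0 0 0 255; 0.025 0.0061 0 0 0 0 255; 0.025 0.0061 0 0 0 0 255; 0.025 0.0061 0 0 0 0 255; 0.025 0.0061 0 0 0 0 255; 0.015 0.0036 0 0 0 0 255; 0.0104 0.0025 0 0 0 0 255; 0 0 0 0 0 0 255; 0 0 0 0 0 0 255; 0 0 0 0 0 0 255")

```text
time_s: 12.88
ee_pos: [0.6431, -0.0167, 0.1346]
eef_rot: [-3.141, -0.0, 1.571]
force: [0.5, 0.7, -0.4]
grip_width: 0.0365
grip_force: 25.0
```

```bash
python3 m.py Q .0245 2>&1 | grep -v "^ "; ls pics
```

```text
side axis [ 0.6428 -0.0162] n 73 rms 0.0016
side zmin 0.1104 expect 0.1101 tcp [ 0.6431 -0.0167  0.1346]
Traceback (most recent call last):
IndexError: index -1 is out of bounds for axis 0 with size 0
side0.png
side_P_5.2.png
side_Q_12.9.png
top0.png
```

carry_out(motion="0.0005 0 -0.01 0 0 0 255; 0 0 -0.02 0 0 0 255; 0 0 -0.015 0 0 0 255; 0 0 -0.01 0 0 0 255; 0 0 -0.004 0 0 0 255; 0 0 -0.003 0 0 0 255; 0 0 -0.001 0 0 0 255; 0 0 -0.001 0 0 0 255; 0 0 0 0 0 0 255; 0 0 -0.001 0 0 0 255; 0 0 0 0 0 0 255; 0 0 0 0 0 0 255")

```text
time_s: 13.98
ee_pos: [0.6443, -0.0165, 0.0696]
eef_rot: [3.141, 0.0, 1.571]
force: [-0.7, 0.6, -0.5]
grip_width: 0.0362
grip_force: 25.0
```

carry_out(motion="0 0 -0.001 0 0 0 255; 0 0 0 0 0 0 255; 0 0 0 0 0 0 255; 0 0 0 0 0 0 255")

```text
time_s: 14.32
ee_pos: [0.6443, -0.0165, 0.0686]
eef_rot: [3.141, -0.0, 1.571]
force: [0.2, 0.3, -0.1]
grip_width: 0.0362
grip_force: 25.0
```

carry_out(motion="0 0 -0.001 0 0 0 255; 0 0 0 0 0 0 255; 0 0 0 0 0 0 255; 0 0 0 0 0 0 255")

```text
time_s: 14.65
ee_pos: [0.6444, -0.0165, 0.0685]
eef_rot: [3.141, 0.0, 1.571]
force: [-3.4, -0.1, 8.7]
grip_width: 0.0363
grip_force: 25.0
```

Contact. Release, rise, go to R.

carry_out(motion="0 0 0.0005 0 0 0 155; 0 0 0 0 0 0 120; 0 0 0 0 0 0 60; 0 0 0 0 0 0 0; 0 0 0 0 0 0 0; 0 0 0 0 0 0 0; 0 0 0 0 0 0 0; 0 0 0 0 0 0 0; 0 0 0 0 0 0 0; 0 0 0 0 0 0 0; 0 0 0.01 0 0 0 0; 0 0 0.02 0 0 0 0; 0 0 0.03 0 0 0 0; 0 0 0.03 0 0 0 0; 0 0 0.03 0 0 0 0; 0 0 0.02 0 0 0 0; 0 0 0 0 0 0 0")

```text
time_s: 16.07
ee_pos: [0.6456, -0.0166, 0.2141]
eef_rot: [3.134, 0.001, 1.571]
force: [0.3, -0.7, 0.9]
grip_width: 0.094
grip_force: 0.0
```

carry_out(motion="-0.0223 0.0097 0 0 0 0 0; -0.0223 0.0097 0 0 0 0 0; -0.0223 0.0097 0 0 0 0 0; -0.0223 0.0097 0 0 0 0 0; -0.0223 0.0097 0 0 0 0 0; -0.0223 0.0097 0 0 0 0 0; -0.0223 0.0097 0 0 0 0 0; -0.0223 0.0097 0 0 0 0 0; 0 0 0 0 0 0 0; 0 0 0 0 0 0 0; 0 0 0 0 0 0 0")

```text
time_s: 16.98
ee_pos: [0.4663, 0.0609, 0.2082]
eef_rot: [3.141, 0.0, 1.571]
force: [-0.4, 0.6, 0.3]
grip_width: 0.0939
grip_force: 0.0
```

```bash
python3 - <<'E'
from h import *
c=cam("side");cv2.imwrite("pics/s2.png",c["pixels"][...,::-1])
E
python3 p.py PQ
```

```text
P side 232 off [ 0.0006 -0.0005] top 0.1139 exp 0.114
P top 0 off [0. 0.] top 0.1154 exp 0.114
Q side 495 off [0.0007 0.0006] top 0.1367 exp 0.136
Q top 38 off [0.0028 0.0003] top 0.1383 exp 0.136
```

View pics/s2.png

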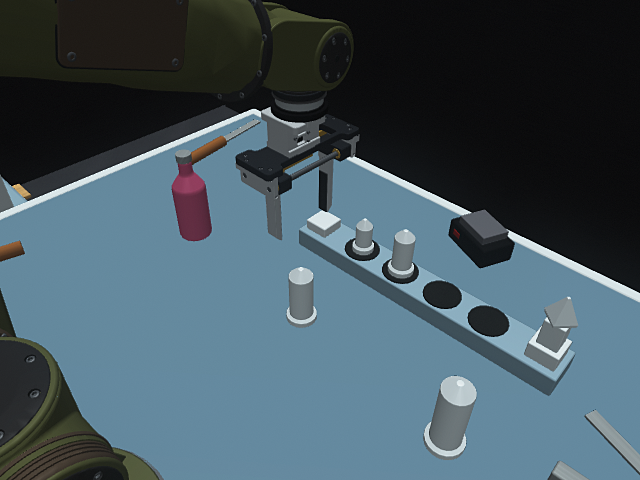

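The picture shows P at (363,240) and Q at (402,255) standing centred on their footings. The open gripper is above R at (301,295). Next, grasp R.

carry_out(motion="0 0 -0.02 0 0 0 0; 0 0 -0.03 0 0 0 0; 0 0 -0.03 0 0 0 0; 0 0 -0.03 0 0 0 0; 0 0 -0.03 0 0 0 0; 0 0 -0.015 0 0 0 0; 0 0 -0.006 0 0 0 0; 0 0 0 0 0 0 0; 0 0 0 0 0 0 100; 0 0 0 0 0 0 200; 0 0 0 0 0 0 255; 0 0 0 0 0 0 255; 0 0 0 0 0 0 255; 0 0 0 0 0 0 255; 0 0 0 0 0 0 255; 0 0 0 0 0 0 255; 0 0 0 0 0 0 255; 0 0 0 0 0 0 255; 0 0 0 0 0 0 255; 0 0 0 0 0 0 255")

```text
time_s: 18.8
ee_pos: [0.4658, 0.0611, 0.047]
eef_rot: [-3.141, 0.0, 1.571]
force: [-0.7, 0.6, 1.0]
grip_width: 0.0416
grip_force: 25.0
```

carry_out(motion="0 0 0 0 0 0 255; 0 0 0 0 0 0 255; 0 0 0 0 0 0 255")

```text
time_s: 19.05
ee_pos: [0.4658, 0.0611, 0.0469]
eef_rot: [-3.141, 0.0, 1.571]
force: [-1.5, 0.3, 2.2]
grip_width: 0.041
grip_force: 25.0
```

carry_out(motion="0 0 0.01 0 0 0 255; 0 0 0.02 0 0 0 255; 0 0 0.03 0 0 0 255; 0 0 0.03 0 0 0 255; 0 0 0.01 0 0 0 255; 0 -0.01 0 0 0 0 255; 0 -0.0177 0 0 0 0 255; 0 -0.02 0 0 0 0 255; 0 -0.02 0 0 0 0 255; 0 -0.02 0 0 0 0 255; 0 -0.02 0 0 0 0 255; 0 -0.02 0 0 0 0 255; 0 -0.02 0 0 0 0 255; 0 -0.012 0 0 0 0 255; 0 -0.008 0 0 0 0 255; 0 0 0 0 0 0 255")

```text
time_s: 20.38
ee_pos: [0.4654, -0.1077, 0.1461]
eef_rot: [-3.14, -0.0, 1.569]
force: [0.7, -0.4, -1.0]
grip_width: 0.0414
grip_force: 25.0
```

carry_out(motion="0.01 0 0 0 0 0 255; 0.0187 0 0 0 0 0 255; 0.022 0 0 0 0 0 255; 0.022 0 0 0 0 0 255; 0.022 0 0 0 0 0 255; 0.022 0 0 0 0 0 255; 0.022 0 0 0 0 0 255; 0.02 0 0 0 0 0 255; 0.014 0 0 0 0 0 255; 0.007 0 0 0 0 0 255; 0 0 0 0 0 0 255; 0 0 0 0 0 0 255; 0 0 0 0 0 0 255")

```text
time_s: 21.47
ee_pos: [0.6448, -0.1063, 0.1469]
eef_rot: [-3.141, -0.0, 1.571]
force: [-0.2, -0.3, -2.4]
grip_width: 0.0413
grip_force: 25.0
```

```bash
python3 m.py R .0469 2>&1 | grep -v "^ "
```

```text
side axis [ 0.6447 -0.1063] n 360 rms 0.0011
side zmin 0.1009 expect 0.1 tcp [ 0.6448 -0.1063  0.1469]
Traceback (most recent call last):
IndexError: index -1 is out of bounds for axis 0 with size 0
```

carry_out(motion="0 0 -0.01 0 0 0 255; 0 0 -0.015 0 0 0 255; 0 0 -0.012 0 0 0 255; 0 0 -0.008 0 0 0 255; 0 0 -0.005 0 0 0 255; 0 0 -0.003 0 0 0 255; 0 0 -0.001 0 0 0 255; 0 0 -0.001 0 0 0 255; 0 0 0 0 0 0 255; 0 0 0 0 0 0 255; 0 0 0 0 0 0 255")

```text
time_s: 22.48
ee_pos: [0.6457, -0.1066, 0.0924]
eef_rot: [3.141, 0.0, 1.571]
force: [0.0, 0.2, -1.6]
grip_width: 0.0414
grip_force: 25.0
```

carry_out(motion="0 0 -0.001 0 0 0 255; 0 0 0 0 0 0 255; 0 0 0 0 0 0 255; 0 0 0 0 0 0 255")

```text
time_s: 22.82
ee_pos: [0.6456, -0.1066, 0.091]
eef_rot: [3.141, 0.0, 1.571]
force: [0.1, -0.3, -1.5]
grip_width: 0.0415
grip_force: 25.0
```

carry_out(motion="0 0 -0.001 0 0 0 255; 0 0 0 0 0 0 255; 0 0 0 0 0 0 255; 0 0 0 0 0 0 255")

```text
time_s: 23.15
ee_pos: [0.6456, -0.1067, 0.091]
eef_rot: [3.141, 0.0, 1.571]
force: [-3.7, 0.8, 6.6]
grip_width: 0.0414
grip_force: 25.0
```

carry_out(motion="0 0 0.0005 0 0 0 140; 0 0 0 0 0 0 100; 0 0 0 0 0 0 50; 0 0 0 0 0 0 0; 0 0 0 0 0 0 0; 0 0 0 0 0 0 0; 0 0 0 0 0 0 0; 0 0 0 0 0 0 0; 0 0 0 0 0 0 0; 0 0 0.01 0 0 0 0; 0 0 0.02 0 0 0 0; 0 0 0.03 0 0 0 0; 0 0 0.03 0 0 0 0; 0 0 0.03 0 0 0 0; 0 0 0.01 0 0 0 0; 0 0 0 0 0 0 0")

```text
time_s: 24.48
ee_pos: [0.6464, -0.1068, 0.2241]
eef_rot: [3.136, 0.001, 1.571]
force: [-0.3, -0.2, 0.1]
grip_width: 0.0942
grip_force: 0.0
```

carry_out(motion="-0.0229 -0.0166 0 0 0 0 0; -0.0229 -0.0166 0 0 0 0 0; -0.0229 -0.0166 0 0 0 0 0; -0.0229 -0.0166 0 0 0 0 0; -0.0229 -0.0166 0 0 0 0 0; -0.0229 -0.0166 0 0 0 0 0; -0.0229 -0.0166 0 0 0 0 0; -0.0229 -0.0166 0 0 0 0 0; -0.0229 -0.0166 0 0 0 0 0; 0 0 0 0 0 0 0; 0 0 0 0 0 0 0; 0 0 0 0 0 0 0")

```text
time_s: 25.48
ee_pos: [0.4395, -0.2556, 0.2196]
eef_rot: [-3.141, -0.001, 1.571]
force: [0.0, 0.9, 1.1]
grip_width: 0.0939
grip_force: 0.0
```

carry_out(motion="0 0 -0.02 0 0 0 0; 0 0 -0.03 0 0 0 0; 0 0 -0.03 0 0 0 0; 0 0 -0.03 0 0 0 0; 0 0 -0.025 0 0 0 0; 0 0 -0.015 0 0 0 0; 0 0 -0.007 0 0 0 0; 0 0 0 0 0 0 0; 0 0 0 0 0 0 100; 0 0 0 0 0 0 200; 0 0 0 0 0 0 255; 0 0 0 0 0 0 255; 0 0 0 0 0 0 255; 0 0 0 0 0 0 255; 0 0 0 0 0 0 255; 0 0 0 0 0 0 255; 0 0 0 0 0 0 255; 0 0 0 0 0 0 255; 0 0 0 0 0 0 255; 0 0 0 0 0 0 255", grip_force=30)

```text
time_s: 27.15
ee_pos: [0.4394, -0.256, 0.0635]
eef_rot: [-3.142, 0.0, 1.571]
force: [-1.3, -0.6, 1.6]
grip_width: 0.0465
grip_force: 30.0
```

carry_out(motion="0 0 0 0 0 0 255; 0 0 0 0 0 0 255; 0 0 0 0 0 0 255")

```text
time_s: 27.4
ee_pos: [0.4394, -0.256, 0.0635]
eef_rot: [3.142, 0.0, 1.571]
force: [-1.6, -0.4, 2.5]
grip_width: 0.0465
grip_force: 30.0
```

carry_out(motion="0 0 0.01 0 0 0 255; 0 0 0.02 0 0 0 255; 0 0 0.03 0 0 0 255; 0 0 0.03 0 0 0 255; 0 0 0.01 0 0 0 255; 0 0.01 0 0 0 0 255; 0 0.02 0 0 0 0 255; 0 0.0197 0 0 0 0 255; 0 0.01 0 0 0 0 255; 0 0 0 0 0 0 255")

```text
time_s: 28.23
ee_pos: [0.439, -0.1942, 0.1622]
eef_rot: [-3.14, -0.001, 1.573]
force: [-0.9, -1.0, -2.1]
grip_width: 0.047
grip_force: 30.0
```

carry_out(motion="0.01 0 0 0 0 0 255; 0.02 0 0 0 0 0 255; 0.022 0 0 0 0 0 255; 0.022 0 0 0 0 0 255; 0.022 0 0 0 0 0 255; 0.022 0 0 0 0 0 255; 0.022 0 0 0 0 0 255; 0.022 0 0 0 0 0 255; 0.02 0 0 0 0 0 255; 0.016 0 0 0 0 0 255; 0.01 0 0 0 0 0 255; 0 0 0 0 0 0 255; 0 0 0 0 0 0 255; 0 0 0 0 0 0 255")

```text
time_s: 29.4
ee_pos: [0.647, -0.1967, 0.1627]
eef_rot: [-3.141, -0.0, 1.57]
force: [-0.5, 0.2, -2.5]
grip_width: 0.0469
grip_force: 30.0
```

```bash
python3 m.py S .0635 2>&1 | grep -v "^ "
```

```text
side axis [ 0.6468 -0.1965] n 719 rms 0.001
side zmin 0.1011 expect 0.0992 tcp [ 0.647  -0.1967  0.1627]
top axis [ 0.6502 -0.1968] n 42 rms 0.0012
top zmin 0.1002 expect 0.0997 tcp [ 0.6469 -0.1967  0.1632]
```

Contact is expected at TCP z ≈ 0.1075.

carry_out(motion="0 0 -0.01 0 0 0 255; 0 0 -0.015 0 0 0 255; 0 0 -0.012 0 0 0 255; 0 0 -0.007 0 0 0 255; 0 0 -0.004 0 0 0 255; 0 0 -0.003 0 0 0 255; 0 0 -0.001 0 0 0 255; 0 0 -0.001 0 0 0 255; 0 0 0 0 0 0 255; 0 0 0 0 0 0 255; 0 0 0 0 0 0 255")

```text
time_s: 30.42
ee_pos: [0.6476, -0.1963, 0.1108]
eef_rot: [3.141, 0.0, 1.571]
force: [0.2, 0.5, -1.5]
grip_width: 0.0466
grip_force: 30.0
```

carry_out(motion="0 0 -0.001 0 0 0 255; 0 0 0 0 0 0 255; 0 0 0 0 0 0 255; 0 0 0 0 0 0 255")

```text
time_s: 30.75
ee_pos: [0.6474, -0.1963, 0.1094]
eef_rot: [-3.142, -0.0, 1.571]
force: [-0.4, 0.2, -2.2]
grip_width: 0.0465
grip_force: 30.0
```

carry_out(motion="0 0 -0.001 0 0 0 255; 0 0 0 0 0 0 255; 0 0 0 0 0 0 255; 0 0 0 0 0 0 255")

```text
time_s: 31.08
ee_pos: [0.6474, -0.1963, 0.1085]
eef_rot: [-3.142, 0.0, 1.571]
force: [0.4, -0.9, -2.5]
grip_width: 0.0466
grip_force: 30.0
```

carry_out(motion="0 0 -0.001 0 0 0 255; 0 0 0 0 0 0 255; 0 0 0 0 0 0 255; 0 0 0 0 0 0 255")

```text
time_s: 31.42
ee_pos: [0.6475, -0.1963, 0.1075]
eef_rot: [3.141, 0.0, 1.571]
force: [0.3, 1.0, -1.3]
grip_width: 0.0467
grip_force: 30.0
```

carry_out(motion="0 0 -0.001 0 0 0 255; 0 0 0 0 0 0 255; 0 0 0 0 0 0 255; 0 0 0 0 0 0 255")

```text
time_s: 31.75
ee_pos: [0.6475, -0.1964, 0.1075]
eef_rot: [3.141, 0.0, 1.571]
force: [-3.8, 0.3, 6.2]
grip_width: 0.0465
grip_force: 30.0
```

Contact. Release, rise above 0.18, then back off.

carry_out(motion="0 0 0.0005 0 0 0 125; 0 0 0 0 0 0 90; 0 0 0 0 0 0 50; 0 0 0 0 0 0 0; 0 0 0 0 0 0 0; 0 0 0 0 0 0 0; 0 0 0 0 0 0 0; 0 0 0 0 0 0 0; 0 0 0 0 0 0 0; 0 0 0.01 0 0 0 0; 0 0 0.02 0 0 0 0; 0 0 0.03 0 0 0 0; 0 0 0.03 0 0 0 0; 0 0 0.03 0 0 0 0; 0 0 0.01 0 0 0 0; 0 0 0 0 0 0 0")

```text
time_s: 33.08
ee_pos: [0.6482, -0.1966, 0.2407]
eef_rot: [3.136, 0.002, 1.571]
force: [0.0, 0.3, -0.4]
grip_width: 0.094
grip_force: 0.0
```

carry_out(motion="-0.02 0 0 0 0 0 0; -0.03 0 0 0 0 0 0; -0.03 0 0 0 0 0 0; -0.03 0 0 0 0 0 0; -0.03 0 0 0 0 0 0; -0.03 0 0 0 0 0 0; -0.03 0 0 0 0 0 0; -0.02 0 0 0 0 0 0; 0 0 0 0 0 0 0; 0 0 0 0 0 0 0; 0 0 0 0 0 0 0")

```text
time_s: 34.0
ee_pos: [0.4277, -0.1963, 0.2362]
eef_rot: [-3.141, -0.0, 1.571]
force: [0.4, -0.9, 0.2]
grip_width: 0.0937
grip_force: 0.0
```

```bash
python3 - <<'E'
from h import *
c=cam("side");cv2.imwrite("pics/s3.png",c["pixels"][...,::-1])
E
python3 p.py PQRS
```

```text
P side 213 off [ 0.0005 -0.0004] top 0.1143 exp 0.114
P top 59 off [ 0.0025 -0.0007] top 0.1154 exp 0.114
Q side 0 off [0. 0.] top 0.0399 exp 0.136
Q top 115 off [0.0027 0.0004] top 0.1383 exp 0.136
R side 224 off [-0.0001 -0.0003] top 0.1588 exp 0.158
R top 216 off [ 0.0018 -0.0003] top 0.1603 exp 0.158
S side 1455 off [-0.0003  0.0002] top 0.1816 exp 0.18
S top 371 off [ 0.0017 -0.0001] top 0.1843 exp 0.18
```

View pics/s3.png

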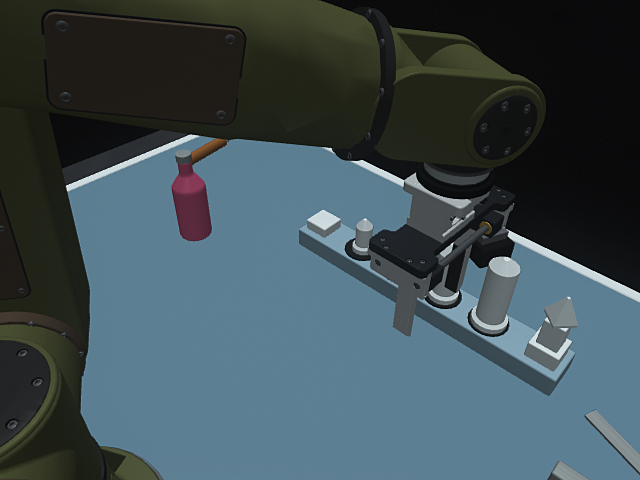

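The picture shows S at (497,295), R at (445,285) and P at (363,237) standing on their footings, and the bottle at (192,200) where it was. The gripper hides Q here, but the top view measures it upright and centred. Handing in.

```bash
python3 -c "
from station import ctrl
print(ctrl.hand_in())"
```

```text
the job is handed in; nothing more can be done
None
```

All four finials are standing on their footings, 136, 114, 92 and 70 mm counting from the pinnacle, each measured within about 3 mm of centre; the gripper is clear, the bottle was left alone, and the job was handed in at about 34 s (no verdict was shown).

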